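# Seat the driver nest plate on its locating pins and clamp it

### The arm

A 6-joint arm with a two-finger parallel gripper is mounted at the origin on a cart in front of the work surface, level with it; the furniture and walls round the work are solid. World frame = base frame: x ahead of the robot, y to its left, z up, the work surface at z = 0. Lengths are in m, angles in rad, forces in N, time in s.
With the tool pointing down it reaches from about 0.4 to 0.825 m from the base axis. Payload 7 kg.
Tool frame: the origin (TCP) lies midway between the tips of the shut fingers; the grasp point (between the pads) lies 19 mm behind it; z points along the fingers, y is the direction in which the jaws open and shut (so a half turn about z gives the same grasp; the last joint's range is limited). The gripper opens to 88 mm and grips with 3 to 60 N. Pads are 19 mm wide; open, the fingers measure 130 mm over their backs; the gripper's body (78 mm by 193 mm) begins 47 mm behind the grasp point.
Start: joints at [-0.856, 0.359, 0.012, 0, -1.224, -0.288], TCP at [0.279, -0.614, 0.227] pointing down, gripper open.
Joint ranges: [-3.07, 3.07], [-1.43, 2.12], [-1.02, 1.25], [-3.03, 1.67], [-3.05, -0], [-3.03, 3.03]. Speed limits (rad/s): [2.39, 2.39, 3.01, 3.14, 3.14, 3.14].

### API

Orientations are given as [roll, pitch, yaw] about the fixed x, y, z axes, in that order (R = Rz(yaw) Ry(pitch) Rx(roll)).
In Python, from station import get_state, grab_frame, camera_info, job_done gives the robot as it stands. The module is installed in compiled form; this text tells all that it offers.
- The arm moves only by the shell command python3 -m inch 'ROWS' [FORCE]. ROWS is JSON, a list that holds one entry, the list of rows, each a list of 7 numbers: the shift along the tool's x, y, z normalised to -1 to 1, where 1 is 50 cm, then the turn, a rotation vector about the tool's x, y, z normalised to -1 to 1, where 1 is 180 degrees, then the closure, from 0 (fully open) to 1 (shut). A call has 1 to 20 rows; each row shifts and turns the commanded pose from where the row before left it, along the tool's axes as they then stand; what a row does not reach is not made up. A row lasts 1/10 s, in which the tool goes at most 50 mm and 8.59 degrees, less where a joint would pass 70% of its speed; a pose out of reach is approached as far as the arm can. A call with a number of a shift or a turn outside -1 to 1 is refused whole. A call with a gripper value outside its range is refused whole. The fingers move at their own pace and stop on an object; FORCE is the grip in N (left out, the last holds). Time passes only in rows, so rows that do not move let the fingers close. It gives the time, the measured TCP pose, the force and the opening at its end, in the units of the state.
- get_state(): the state, without advancing time (a new reading comes with each control period).
- grab_frame(name): name is "scene" or "top"; returns the picture (400x640x3 uint8, blue, green, red); there is no depth.
- camera_info(name): a dict with "vertical_fov" (degrees; the focal length in pixels is half the picture's height over the tangent of half this angle, whatever the lens; pixels are square), "cx", "cy" (the principal point, pixels), "k1" (the pictures are not rectified: a ray, as slopes to the right and down, at radius r is drawn at 1 + k1 r^2 times it, then the intrinsics apply), "R" (3x3) and "t" (3): a world point X has camera coordinates R X + t. Camera axes: x right, y down, z forward; pixel columns grow to the right and rows downward; lengths in m; the calibration is good to about 2 mm. A picture is of the moment at which its call begins. camera_info takes no time and is no camera call.
- job_done(): hands the job in, once; it reports no verdict.
The state is a dict: "t": time; "q": joint angles; "qd": joint speeds; "joint_efforts": joint torques, N m; "eef_pos": TCP position; "ee_rot": TCP orientation; "force": force on the tool from outside, world axes, zero at the start; "moment": the same for the moment, N m; "width": finger opening in m.
Only numpy, scipy, OpenCV 4.12 (cv2) and the standard library are available. Lean on these libraries where they do the work, as an engineer would, in place of code of your own. Each camera call takes 0.05 s, during which the arm holds its last target.

### The job

The nest plate for the LED drivers has been laid askew on the fixture base and rides up on the two locating pins. Nudge it sideways with the fingertips until both of its holes drop over the pins and it sits flat on the base, then push the clamp arm round by its knob until it points straight in over the plate's far edge. Only push: do not pick up or tip the plate, and leave the other things on the bench where they are.

Things in the scene. Friction and masses are not known exactly. Their poses are not given: they have to be found in the camera images.
- fixture_base: Grey slab fixed on the bench, 180 x 250 x 12 mm (x, y, z). Origin on the bench right under the centre of the seated plate; x to the clamp side (away from the robot), y left, z up. Slab from x -82 to +98, y -125 to +125 mm, top 12 mm above the bench. A seated plate lies square on it and leaves bare slab: 25 mm left and right, 20 mm in front, 36 mm at the clamp side.
- seat (a point): Point on the slab's top face, 12 mm above the base's origin, with the base's axes: a seated plate has the centre of its underside here and the same axes. At the start the plate lies 16 to 30 mm too near the front of the base, up to 15 mm to the left or right, and turned by up to 6 degrees.
- pin_left (a point): Foot of the left locating pin, at x +15, y +78 mm of the base, on the slab's top face. Fixed smooth steel pin 8 mm in diameter, standing 7 mm above the slab, with a hemispherical nose; hidden under the plate at the start. The round hole belongs over it.
- pin_right (a point): Foot of the right locating pin, at x +15, y -78 mm of the base; same pin. The slot belongs over it.
- nest_plate: Loose aluminium plate, 124 x 200 x 8 mm (x, y, z), 0.5 to 0.8 kg. Origin at the centre of its underside; x to the clamp side, y left, z up. At the start its far half rests on the pin noses and its front part on the slab, tilted about 4 to 5 degrees (far edge up); seated it is flat, its top 20 mm above the bench. It can be pushed at its edges or at the bars on it.
- nest_centre (a point): Centre of the plate's top face (8 mm above the underside), plate axes. Four black bars, 7 mm wide and 14 mm high, screwed on this face frame an empty nest of 66 x 124 mm, open at its corners: two bars along y (96 mm long) with inner faces at x -33 and +33 mm, two along x (40 mm long) at y -62 and +62 mm. Fingertips fit inside and can push the bars outward.
- hole_round (a point): Centre of the plate's round through hole, 10 mm in diameter, at the underside: x +15, y +78 mm of the plate.
- hole_slot (a point): Centre of the plate's slot, 10 mm along x and 14 mm along y, right through, at the underside: x +15, y -78 mm of the plate.
- clamp (a joint): Angle of the swing clamp: 0 = arm parked along the base's +y beside the plate, growing anticlockwise seen from above; 1.57 = arm points to the base's -x, over the plate's far edge; stop at 1.62. Starts at 0 to 0.3, stays where left (2 N at the knob). Flat arm 14 mm wide, 5 mm thick, 36 mm long from the pivot.
- clamp_pivot (a point): Pivot axis of the clamp arm at the arm's underside: x +80, y 0 mm of the base, 21.5 mm above the bench, so the arm passes 1.5 mm above a seated plate but runs against one still standing on the pins. The pivot's screw head reaches 31.5 mm above the bench.
- clamp_knob (a point): Middle of the upright black thumb knob on the clamp arm, 28 mm from the pivot axis, 37.5 mm above the bench; knob 12 mm in diameter, top 45.5 mm above the bench. Moves with the arm.
- driver_6: Bystander: grey finned LED driver 64 x 122 x 39 mm lying to the right of the base, waiting for the nest; origin under its centre.
- gauge_block: Bystander: ground steel gauge block 36 x 36 x 30 mm to the left of the base; origin under its centre.
- marker_black: Bystander: black felt marker, 138 mm long, to the right; origin under its centre.
- screwdriver_blue: Bystander: blue-handled screwdriver, 180 mm long, to the right; origin under its centre.
- side_cutters: Bystander: side cutters with red handles, 165 mm long, to the right; origin under its centre.
- calliper: Bystander: digital calliper, 200 mm long, far right; origin under its centre.
- tape_roll: Bystander: roll of black insulating tape, 91 mm across, 18 mm high, at the back left; origin under its centre.

How it is judged:
By the outcome, as a careful person would: the job done as asked, in the order asked, and still so for the second after the job is handed in, with the robot touching nothing.
It also fails if it takes over 61 s, if anything falls off the work surface, if the arm or the gripper's body presses on something with over 40 N, if the wrist force passes 120 N, or if a joint passes its speed limit or range.

## Working session

There is one attempt and no reset: what is moved stays moved. The work goes in short steps, Python scripts to look and compute and a shell command to move; the robot and the scene stay as the last step left them, time stands still between calls to the robot, and variables do not carry over. Pictures are saved under pics/ and viewed, and the job is handed in when it is done.

```bash
mkdir -p pics; python3 - <<'E'
from station import *
import cv2
for n in("scene","top"):
    cv2.imwrite(f"pics/{n}0.png",grab_frame(n)); print(n,camera_info(n))
print(get_state())
E
```

```text
scene {'vertical_fov': 57.40482131131661, 'cx': 314.0102575725895, 'cy': 200.26627883023264, 'k1': -0.04810555023073331, 'R': array([[-0.74342946, -0.66852097,  0.01980812],
       [-0.35986845,  0.37487707, -0.85437807],
       [ 0.56374404, -0.64229814, -0.51927426]]), 't': array([0.33270249, 0.22215862, 1.08269255])}
top {'vertical_fov': 56.18374842115205, 'cx': 323.7952274552536, 'cy': 198.95093528929792, 'k1': -0.03723097127659848, 'R': array([[ 0.0078273 , -0.99993885,  0.00781178],
       [-0.98520601, -0.00904892, -0.17113516],
       [ 0.17119538, -0.00635669, -0.98521659]]), 't': array([-0.0059898 ,  0.48975931,  1.01531534])}
{'t': 0.1, 'q': array([-8.55904477e-01,  3.59318437e-01,  1.11385847e-02, -3.05818535e-04,
       -1.22409595e+00, -2.88076749e-01]), 'qd': array([-0.00107728, -0.00166248,  0.00130293,  0.00111244, -0.0004613 ,
       -0.00163324]), 'joint_efforts': array([-8.96872316e-04, -5.84164560e+01,  2.93754548e+01,  7.01555416e+00,
        1.01893200e-02, -3.00874956e-05]), 'eef_pos': array([ 0.27920734, -0.61406053,  0.22570963]), 'ee_rot': array([ 3.14009246e+00, -1.44713330e-04, -2.71488157e+00]), 'force': array([ 0.06295687, -0.35490969,  0.50533926]), 'moment': array([ 0.03528566,  0.00490229, -0.03573141]), 'width': 0.08720530378110986}
```

View pics/scene0.png

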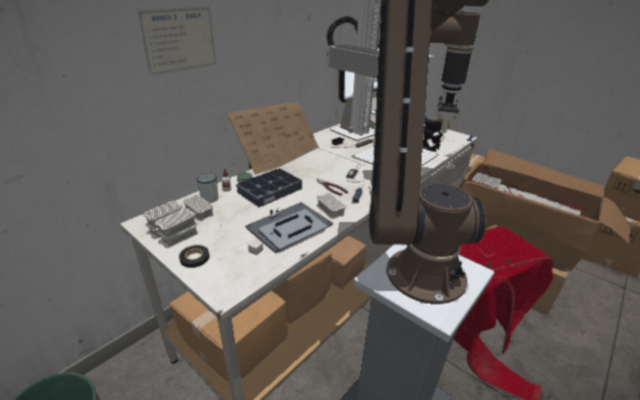

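View pics/top0.png

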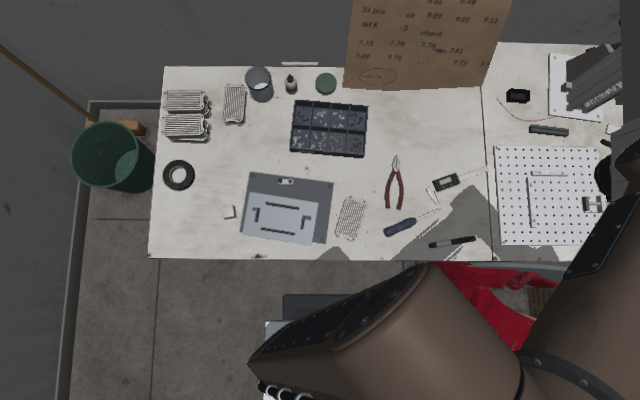

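```bash
python3 -c "
import cv2
i=cv2.imread('pics/top0.png')
cv2.imwrite('pics/top0z.png',cv2.resize(i[100:290,210:460],None,fx=3.1,fy=3.1,interpolation=cv2.INTER_CUBIC))"
```

```text
(no output)
```

View pics/top0z.png

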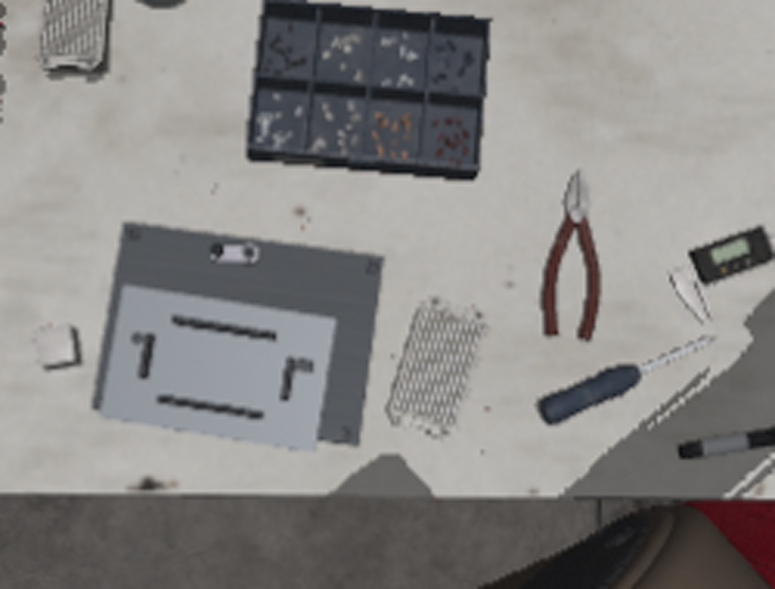

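The top view shows the slab with corners in the zoom at about (124,223), (383,257), (359,445) and (93,408). The plate lies askew on it with corners (123,285), (337,319), (320,451) and (103,418). The clamp knob is left of its pivot at zoom (216,251). Next I fit models to these edges at subpixel level.

```bash
cat > h.py <<'E'
import numpy as np, cv2
from scipy.optimize import least_squares
from scipy.ndimage import map_coordinates
from station import *
def proj(n,X):
    c=camera_info(n); X=np.atleast_2d(X); P=X@np.array(c['R']).T+c['t']
    s=P[:,:2]/P[:,2:]; s=s*(1+c['k1']*(s**2).sum(1,keepdims=True))
    f=200/np.tan(np.radians(c['vertical_fov']/2)); return s*f+[c['cx'],c['cy']]
def back(n,uv,z):
    c=camera_info(n); R=np.array(c['R']); C=-R.T@c['t']
    f=200/np.tan(np.radians(c['vertical_fov']/2)); d=(np.array(uv,float)-[c['cx'],c['cy']])/f
    s=d.copy()
    for _ in range(20): s=d/(1+c['k1']*(s@s))
    w=R.T@np.r_[s,1]; return C+w*(z-C[2])/w[2]
def rz(a): return np.array([[np.cos(a),-np.sin(a),0],[np.sin(a),np.cos(a),0],[0,0,1]])
def ry(a): return np.array([[np.cos(a),0,np.sin(a)],[0,1,0],[-np.sin(a),0,np.cos(a)]])
def edgepts(im,n,segs,N=40,w=3.0,minc=6):
    """segs: list of (A,B) world; returns list (seg idx, s, measured px, normal)"""
    out=[]
    for k,(A,B) in enumerate(segs):
        s=np.linspace(.06,.94,N); X=A+(B-A)*s[:,None]; p=proj(n,X)
        t=p[-1]-p[0]; t/=np.linalg.norm(t); nn=np.array([-t[1],t[0]])
        o=np.arange(-w,w+.01,.25)
        q=p[:,None]+o[None,:,None]*nn
        v=map_coordinates(im,[q[...,1],q[...,0]],order=1)
        g=np.gradient(v,axis=1); m=g.mean(0); sg=np.sign(m[np.argmax(abs(m))]); g=np.clip(g*sg,0,None)
        for i in range(N):
            j=np.argmax(g[i]); 
            if g[i][j]*4<minc or j in(0,len(o)-1): continue
            a=max(0,j-5);b=j+6; ww=g[i][a:b]; out.append((k,s[i],p[i]+nn*(ww*o[a:b]).sum()/ww.sum(),nn))
    return out
def fit(im,n,segf,x0,ws=(4,3,2,1.5)):
    x=np.array(x0,float)
    for w in ws:
        E=edgepts(im,n,segf(x),w=w)
        K=np.array([e[0] for e in E]);S=np.array([e[1] for e in E]);M=np.array([e[2] for e in E]);Nn=np.array([e[3] for e in E])
        def r(x):
            sg=segf(x);A=np.array([a for a,b in sg]);B=np.array([b for a,b in sg])
            return ((proj(n,A[K]+(B[K]-A[K])*S[:,None])-M)*Nn).sum(1)
        L=least_squares(r,x,loss='soft_l1',f_scale=.3,x_scale=[.01,.01,.05]); x=L.x
    rr=r(x); return x,len(rr),np.median(abs(rr)),[round(float(np.median(rr[K==k])),2) if (K==k).any() else None for k in range(len(segf(x)))]
def box(x0,x1,y0,y1,z): 
    return [np.array(p,float) for p in((x1,y1,z),(x1,y0,z),(x0,y0,z),(x0,y1,z))]
def base_segs(x):
    P=[rz(x[2])@p+[x[0],x[1],0] for p in box(-.082,.098,-.125,.125,.012)]
    return [(P[0],P[1]),(P[1],P[2])]  # far, right
def plate_T(x,base,flat=False):
    # x: plate centre underside relative to seat, base frame; tilt about front edge on pins
    d=0 if flat else np.arcsin(min(.9,.007/(.077-x[0])))
    def T(p):
        p=np.array(p,float); q=ry(-d)@(p-[-.062,0,0])+[-.062,0,0]
        q=rz(x[2])@q+[x[0],x[1],.012]
        return rz(base[2])@q+[base[0],base[1],0]
    return T
def plate_segs(x,base,flat=False):
    T=plate_T(x,base,flat); P=[T(p) for p in box(-.062,.062,-.1,.1,.008)]
    return [(P[0],P[1]),(P[1],P[2]),(P[2],P[3]),(P[3],P[0])]
def draw(im,n,segs,f,o):
    for A,B in segs:
        a,b=proj(n,[A,B]); cv2.line(im,*[tuple(int(v) for v in ((p+.5-o)*f)) for p in(a,b)],(0,0,255),1)
E
cat > m.py <<'E'
from h import *
import sys
im=cv2.imread(sys.argv[1]).astype(float).mean(2)
z=lambda X,Y:((X+.5)/3.1-.5+210,(Y+.5)/3.1-.5+100)
A=back('top',z(124,223),.012);B=back('top',z(383,257),.012);C=back('top',z(359,445),.012)
print('corners',A,B,C,'len',np.linalg.norm(A-B),np.linalg.norm(B-C))
yaw=np.arctan2(*(A-B)[[1,0]])-np.pi/2
c=(A+B)/2-rz(yaw)@[.098,0,0]
b,*i=fit(im,'top',base_segs,[c[0],c[1],yaw]); print('base',b,i)
p,*i=fit(im,'top',lambda x:plate_segs(x,b),[-.023,0,0],(8,6,4,3,2,1.5)); print('plate',p*[1000,1000,57.3],i)
v=cv2.resize(cv2.imread(sys.argv[1])[150:260,230:345],None,fx=6,fy=6,interpolation=cv2.INTER_CUBIC)[:600]
o=np.array([230,150])
draw(v,'top',base_segs(b),6,o);draw(v,'top',plate_segs(p,b),6,o)
T=plate_T(p,b)
for q in((.033,-.048,.022),(.033,.048,.022),(-.033,-.048,.022),(-.033,.048,.022),(.015,.078,.008),(.015,-.078,.008)):
    u=(proj('top',T(q))[0]+.5-o)*6; cv2.circle(v,(int(u[0]),int(u[1])),4,(0,255,0),1)
for a in(0,.15,.3):
    k=rz(b[2])@[.08-.028*np.sin(a),.028*np.cos(a),0]+[b[0],b[1],.0455]; u=(proj('top',k)[0]+.5-o)*6; cv2.circle(v,(int(u[0]),int(u[1])),3,(255,0,255),1)
cv2.imwrite(sys.argv[2],v); print('plate corners world',[T(q).round(4) for q in box(-.062,.062,-.1,.1,0)])
E
python3 m.py pics/top0.png pics/fit0.png
```

```text
corners [0.57472191 0.21671474 0.012     ] [ 0.54398858 -0.02920049  0.012     ] [ 0.36717972 -0.00778506  0.012     ] len 0.24782823988874755 0.17810108488102042
base [ 0.4634815   0.10640672 -0.12402474] [80, np.float64(0.0817247192564512), [-0.03, 0.01]]
plate [-28.04040235  21.71031271  -1.53479629] [119, np.float64(0.10180516071003619), [0.1, None, 0.09, 0.02]]
plate corners world [array([0.5144, 0.221 , 0.0203]), array([0.4843, 0.0233, 0.0203]), array([0.362 , 0.0419, 0.012 ]), array([0.3921, 0.2396, 0.012 ])]
```

View pics/fit0.png

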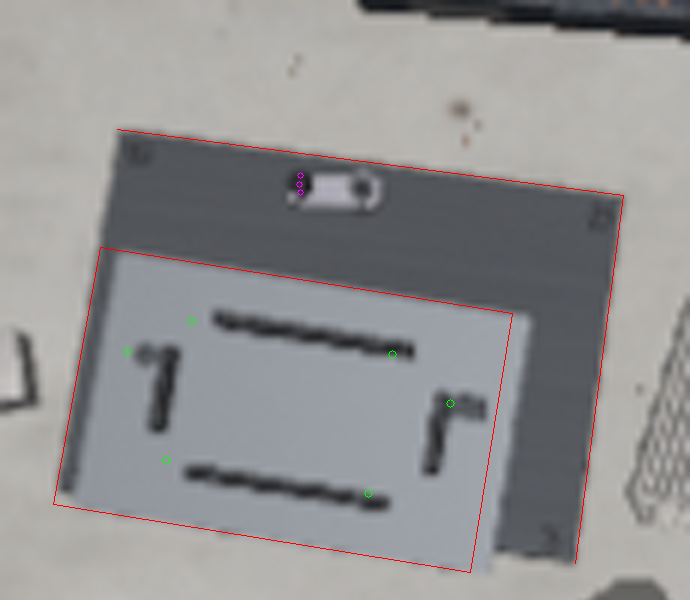

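The slab fit is good, but the plate's left line latched onto the slab edge: the plate's left edge is at about (115,250) to (75,495). I'll reseed it.

```bash
sed -i "s/\[-.023,0,0\],(8,6,4,3,2,1.5)/eval(sys.argv[3]),(2.5,2,1.5,1.2)/" m.py; python3 m.py pics/top0.png pics/fit1.png "[-.027,.013,-.03]"; python3 -c "
from h import *
print(back('top',(230+296/6,150+182/6),.0455),back('top',(230+361/6,150+187/6),.0315))"
```

```text
corners [0.57472191 0.21671474 0.012     ] [ 0.54398858 -0.02920049  0.012     ] [ 0.36717972 -0.00778506  0.012     ] len 0.24782823988874755 0.17810108488102042
base [ 0.4634815   0.10640672 -0.12402474] [80, np.float64(0.0817247192564512), [-0.03, 0.01]]
plate [-28.35939203  12.84548877  -1.62791222] [156, np.float64(0.08094907414981742), [0.05, 0.03, 0.05, -0.01]]
plate corners world [array([0.5131, 0.2121, 0.0202]), array([0.4828, 0.0144, 0.0202]), array([0.3605, 0.0332, 0.012 ]), array([0.3908, 0.2309, 0.012 ])]
[0.54167918 0.12476046 0.0455    ] [0.54265293 0.09516859 0.0315    ]
```

View pics/fit1.png

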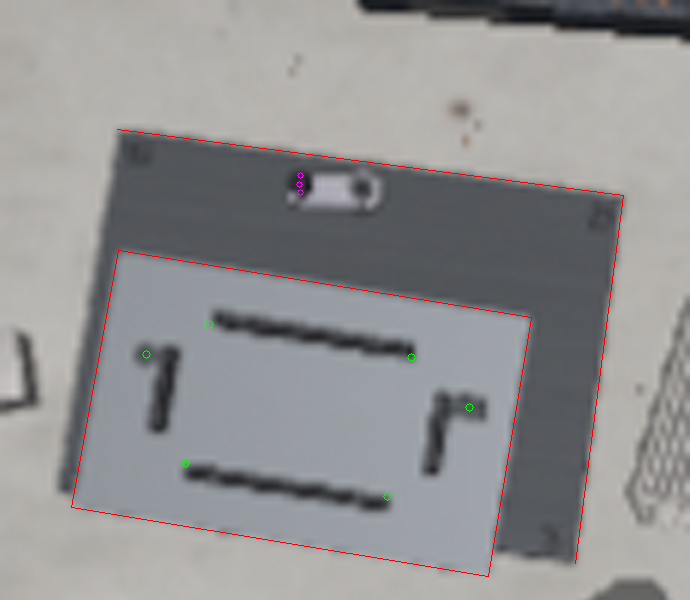

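The fit is now good on all edges (residual 0.1 px). The plate sits 28.4 mm short in x, 12.8 mm left and turned -1.6° relative to the base, and both hole markers fall on the visible holes. I'll move above the nest with the tool aligned to the base yaw and the fingers about 70 mm apart.

```bash
cat >> h.py <<'E'
BASE=np.array([0.46348,0.10641,-0.12402])
def tool_delta(target_base):
    """from the present TCP to a point in base axes (m): shift in tool units; also present TCP in base axes"""
    s=get_state(); from scipy.spatial.transform import Rotation as Ro
    R=Ro.from_euler('xyz',s['ee_rot']).as_matrix(); p=s['eef_pos']
    w=rz(BASE[2])@np.array(target_base)+[BASE[0],BASE[1],0]
    inb=rz(BASE[2]).T@(p-[BASE[0],BASE[1],0])
    print('TCP base mm',(inb*1000).round(2),'yaw err deg',np.degrees((s['ee_rot'][2]-BASE[2]+np.pi+np.pi)%(2*np.pi)-np.pi).round(2),'rot',s['ee_rot'].round(4),'F base',(rz(BASE[2]).T@s['force']).round(1),'M',s['moment'].round(2),'w',round(s['width']*1000,1),'t',s['t'])
    print('delta units',(R.T@(w-p)/.5).round(4))
E
python3 -m inch '[[[0,0,0,0,0,0.0438,0.2],[0,0,0,0,0,0.0438,0.2],[0,0,0,0,0,0.0438,0.2],[0,0,0,0,0,0.0438,0.2],[-0.033,0.094,0,0,0,0,0.2],[-0.033,0.094,0,0,0,0,0.2],[-0.033,0.094,0,0,0,0,0.2],[-0.033,0.094,0,0,0,0,0.2],[0,0.094,0,0,0,0,0.2],[0,0.094,0,0,0,0,0.2],[0,0.094,0,0,0,0,0.2],[0,0.094,0,0,0,0,0.2],[0,0.094,0,0,0,0,0.2],[0,0.094,0,0,0,0,0.2],[0,0.094,0,0,0,0,0.2],[0,0.094,0,0,0,0,0.2],[0,0.094,0,0,0,0,0.2],[0,0.094,0,0,0,0,0.2]]]'; python3 -c "
from h import *
tool_delta([-.028,.0128,.1])"
```

```text
t: 1.9
eef_pos: [0.4256, 0.0323, 0.2267]
ee_rot: [3.141, 0.0, 3.018]
force: [1.5, -0.5, 0.0]
width: 0.0703
TCP base mm [-28.43 -78.18 226.74] yaw err deg 0.04 rot [3.1411e+00 5.0000e-04 3.0183e+00] F base [ 1.6 -0.3  0. ] M [-0.11 -0.24 -0.03] w 70.3 t 1.9
delta units [-0.0009  0.1818  0.2536]
```

```bash
python3 -m inch '[[[0,0.091,0.02,0,0,0,0.2],[0,0.091,0.05,0,0,0,0.2],[0,0,0.09,0,0,0,0.2],[0,0,0.09,0,0,0,0.2],[0,0,0.06,0,0,0,0.2],[0,0,0,0,0,0,0.2],[0,0,0,0,0,0,0.2]]]'; python3 - <<'E'
from h import *
tool_delta([-.028,.0128,.030])
cv2.imwrite('pics/s1.png',cv2.resize(grab_frame('scene')[170:290,220:360],None,fx=5,fy=5,interpolation=cv2.INTER_CUBIC))
E
```

```text
t: 2.6
eef_pos: [0.4372, 0.119, 0.0729]
ee_rot: [-3.14, -0.001, 3.018]
force: [0.4, 1.0, 0.4]
width: 0.07
TCP base mm [-27.65   9.22  72.88] yaw err deg 0.05 rot [-3.1404e+00 -6.0000e-04  3.0184e+00] F base [0.3 1.  0.4] M [ 0.02 -0.09  0.01] w 70.0 t 2.6
delta units [0.0006 0.0073 0.0857]
```

View pics/s1.png

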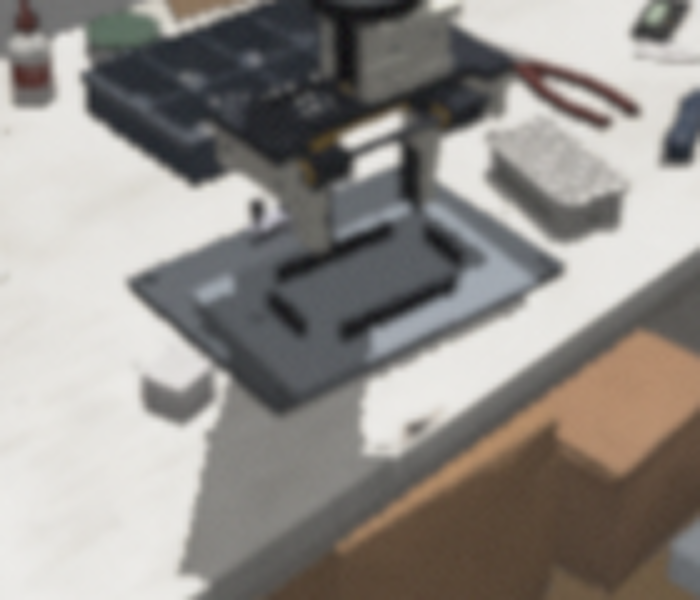

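The scene view shows both open fingertips above the nest and clear of the bars. I'll lower them into it.

```bash
python3 -m inch '[[[0.0006,0.0073,0.04,0,0,0,0.2],[0,0,0.03,0,0,0,0.2],[0,0,0.0157,0,0,0,0.2],[0,0,0,0,0,0,0.2],[0,0,0,0,0,0,0.2]]]'; python3 - <<'E'
from h import *
tool_delta([-.028,.0128,.030])
cv2.imwrite('pics/s2.png',cv2.resize(grab_frame('scene')[170:290,220:360],None,fx=5,fy=5,interpolation=cv2.INTER_CUBIC))
E
```

```text
t: 3.15
eef_pos: [0.4379, 0.1231, 0.0308]
ee_rot: [3.14, 0.001, 3.018]
force: [-0.4, 0.0, -0.7]
width: 0.0698
TCP base mm [-27.43  13.43  30.77] yaw err deg 0.03 rot [3.1404e+00 1.3000e-03 3.0180e+00] F base [-0.4 -0.  -0.7] M [-0.02 -0.07  0.05] w 69.8 t 3.15
delta units [ 0.0012 -0.0013  0.0015]
```

View pics/s2.png

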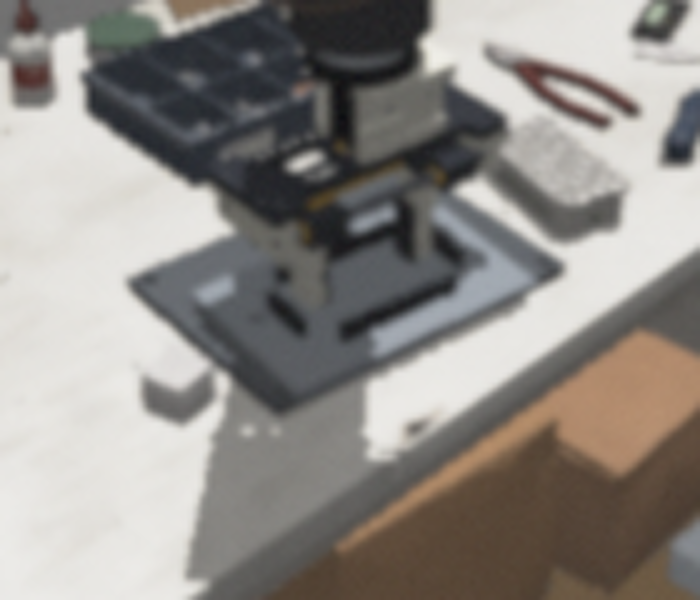

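```bash
python3 -m inch '[[[0,-0.006,0,0,0,0,0.2],[0,-0.006,0,0,0,0,0.2],[0,-0.006,0,0,0,0,0.2],[0,-0.006,0,0,0,0,0.2],[0,-0.006,0,0,0,0,0.2],[0,0,0,0,0,0,0.2],[0,0,0,0,0,0,0.2]]]'; python3 - <<'E'
from h import *
tool_delta([-.028,.0128,.030])
cv2.imwrite('pics/s3.png',cv2.resize(grab_frame('scene')[170:290,220:360],None,fx=5,fy=5,interpolation=cv2.INTER_CUBIC))
cv2.imwrite('pics/t3.png',grab_frame('top'))
i=cv2.imread('pics/t3.png');cv2.imwrite('pics/t3z.png',cv2.resize(i[150:260,230:345],None,fx=5,fy=5,interpolation=cv2.INTER_CUBIC))
E
```

```text
t: 3.9
eef_pos: [0.4352, 0.1076, 0.0296]
ee_rot: [-3.141, -0.0, 3.018]
force: [0.7, -0.0, -0.1]
width: 0.0696
TCP base mm [-28.17  -2.32  29.59] yaw err deg 0.01 rot [-3.1413e+00 -2.0000e-04  3.0177e+00] F base [ 0.7  0.1 -0.1] M [-0.09 -0.    0.04] w 69.6 t 3.9
delta units [-0.0003  0.0302 -0.0008]
```

View pics/s3.png

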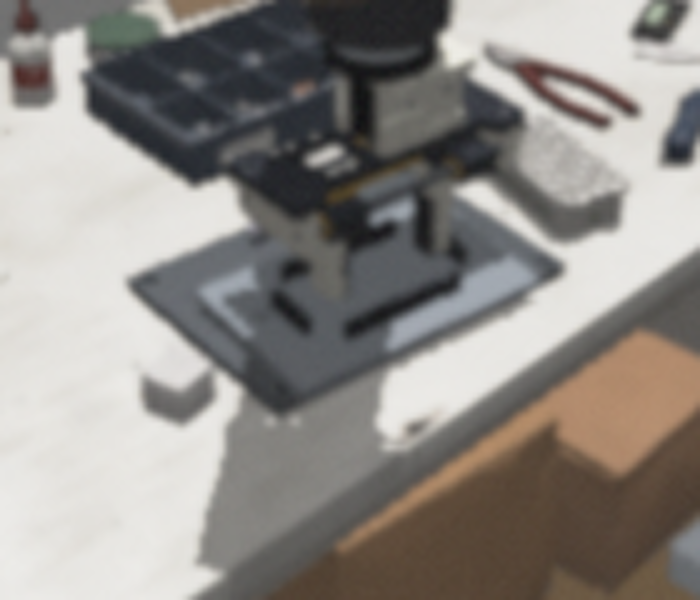

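View pics/t3z.png

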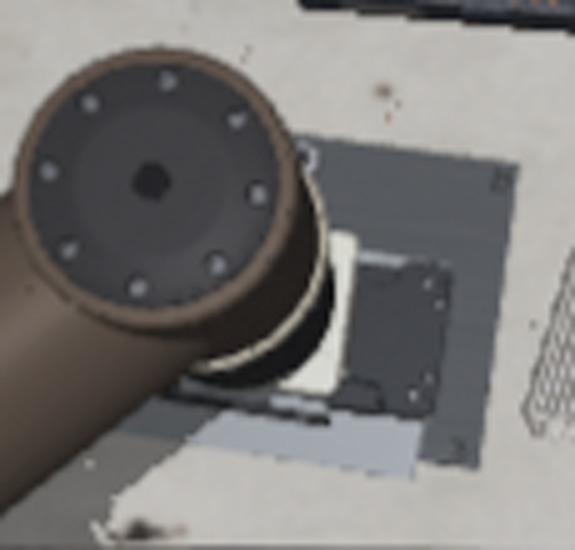

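The top view still shows the plate's front right corner at zoom (417,478), i.e. original (313.4,245.6). It moved about 2 px to the right, so contact has been made. I'll fit the visible partial edges.

```bash
cat > pf.py <<'E'
from h import *
import sys
im=cv2.imread(sys.argv[1]).astype(float).mean(2); x0=eval(sys.argv[2]); flat=len(sys.argv)>3
def sg(x):
    T=plate_T(x,BASE,flat); return [(T((-.062,-.1,.008)),T((-.062,-.03,.008))),(T((-.062,-.1,.008)),T((-.027,-.1,.008)))]
p,*i=fit(im,'top',sg,x0,(2.5,2,1.5,1.2)); print('plate',(p*[1000,1000,57.3]).round(2),i)
E
python3 pf.py pics/top0.png "[-.028,.0128,-.028]"; python3 pf.py pics/t3.png "[-.028,.0068,-.028]"
```

```text
plate [-27.52  12.14  -2.78] [68, np.float64(0.13418324871078097), [-0.04, -0.04]]
plate [-25.32   6.87  -5.47] [73, np.float64(0.16160955995088477), [0.04, -0.08]]
```

```bash
python3 -m inch '[[[0,-0.006,0,0,0,0,0.2],[0,-0.004,0,0,0,0,0.2],[0,0,0,0,0,0,0.2],[0,0.012,-0.006,0,0,0,0.2],[-0.03,0,0,0,0,0,0.2],[-0.012,0,0,0,0,0,0.2],[-0.012,0,0,0,0,0,0.2],[-0.012,0,0,0,0,0,0.2],[-0.006,0,0,0,0,0,0.2],[-0.004,0,0,0,0,0,0.2],[0,0,0,0,0,0,0.2]]]'; python3 - <<'E'
from h import *
tool_delta([.012,.003,.033])
cv2.imwrite('pics/t4.png',grab_frame('top'))
i=cv2.imread('pics/t4.png');cv2.imwrite('pics/t4z.png',cv2.resize(i[150:260,230:345],None,fx=5,fy=5,interpolation=cv2.INTER_CUBIC))
E
python3 pf.py pics/t4.png "[-.01,.002,0]"
```

```text
t: 5.1
eef_pos: [0.4738, 0.1043, 0.0327]
ee_rot: [3.141, 0.001, 3.018]
force: [-0.8, -0.1, 0.5]
width: 0.0704
TCP base mm [10.48 -0.84 32.69] yaw err deg 0.02 rot [3.1412e+00 8.0000e-04 3.0180e+00] F base [-0.8 -0.2  0.5] M [ 0.02 -0.02 -0.03] w 70.4 t 5.1
delta units [-0.003   0.0077 -0.0006]
plate [-8.87  3.43  0.08] [80, np.float64(0.06901852183802222), [0.01, -0.02]]
```

View pics/t4z.png

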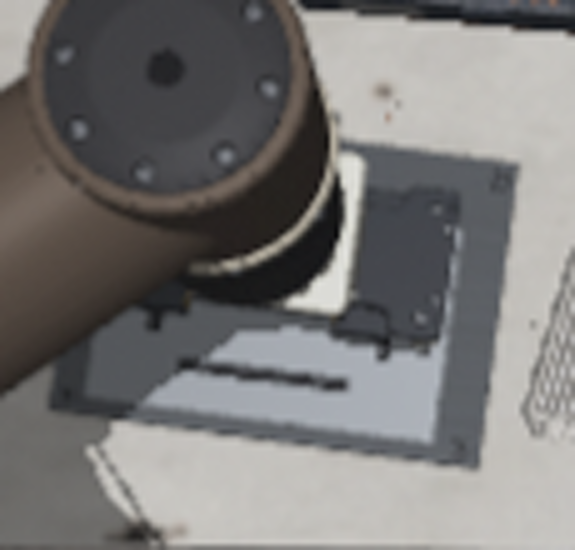

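The partial view now shows the plate square (0.1°), about 8.9 mm short in x and 3.4 mm left, with its front right corner at zoom (436,443). I'll do a small y correction at the plate's middle next.

```bash
python3 -m inch '[[[0.034,0,0,0,0,0,0.2],[0.005,-0.006,0.004,0,0,0,0.2],[0,-0.004,0,0,0,0,0.2],[0,-0.004,0,0,0,0,0.2],[0,-0.002,0,0,0,0,0.2],[0,0,0,0,0,0,0.2],[0,0,0,0,0,0,0.2]]]'; python3 - <<'E'
from h import *
tool_delta([-.009,-.0093,.031])
cv2.imwrite('pics/t5.png',grab_frame('top'))
i=cv2.imread('pics/t5.png');cv2.imwrite('pics/t5z.png',cv2.resize(i[150:260,230:345],None,fx=5,fy=5,interpolation=cv2.INTER_CUBIC))
E
python3 pf.py pics/t5.png "[-.009,.001,0]"
```

```text
t: 5.85
eef_pos: [0.4531, 0.0986, 0.0306]
ee_rot: [3.142, 0.0, 3.018]
force: [-0.5, 0.5, 0.3]
width: 0.0701
TCP base mm [-9.33 -9.06 30.65] yaw err deg 0.01 rot [3.1416e+00 1.0000e-04 3.0178e+00] F base [-0.5  0.4  0.3] M [-0.02 -0.05  0.03] w 70.1 t 5.85
delta units [-0.0007 -0.0005 -0.0007]
plate [-8.73  2.96  0.  ] [80, np.float64(0.07167811525337457), [0.0, -0.01]]
```

View pics/t5z.png

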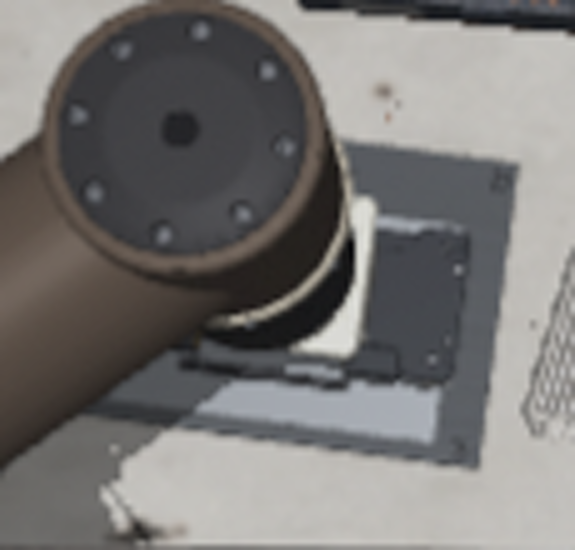

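```bash
python3 -m inch '[[[0,-0.003,0,0,0,0,0.2],[0,-0.003,0,0,0,0,0.2],[0,0,0,0,0,0,0.2],[0,0,0,0,0,0,0.2]]]'; python3 - <<'E'
from h import *
tool_delta([-.009,-.012,.031])
cv2.imwrite('pics/t6.png',grab_frame('top'))
E
python3 pf.py pics/t6.png "[-.009,.000,0]"
```

```text
t: 6.3
eef_pos: [0.4524, 0.0954, 0.0306]
ee_rot: [-3.141, -0.0, 3.018]
force: [0.5, -0.2, 0.4]
width: 0.0703
TCP base mm [ -9.65 -12.25  30.63] yaw err deg 0.02 rot [-3.1414e+00 -1.0000e-04  3.0179e+00] F base [ 0.5 -0.1  0.4] M [-0.04  0.03 -0.  ] w 70.3 t 6.3
delta units [-0.0013  0.0005 -0.0007]
plate [-8.68 -0.57 -0.13] [77, np.float64(0.05602235005279575), [0.02, -0.0]]
```

Time is plentiful, so I'll retract for a full view before the last push.

```bash
python3 -m inch '[[[0,0.006,0,0,0,0,0.2],[0,0,-0.09,0,0,0,0.2],[0,0,-0.09,0,0,0,0.2],[0,-0.09,-0.02,0,0,0,0.2],[0,-0.09,0,0,0,0,0.2],[0,-0.09,0,0,0,0,0.2],[0,-0.09,0,0,0,0,0.2],[0,-0.09,0,0,0,0,0.2],[0,-0.09,0,0,0,0,0.2],[0,-0.09,0,0,0,0,0.2],[0,0,0,0,0,0,0.2]]]'; python3 - <<'E'
from h import *
tool_delta([.01,-.003,.1])
cv2.imwrite('pics/t7.png',grab_frame('top'))
E
python3 m.py pics/t7.png pics/fit7.png "[-.0087,-.0003,0]"
```

```text
t: 7.45
eef_pos: [0.4128, -0.2179, 0.1304]
ee_rot: [-3.141, -0.001, 3.013]
force: [-0.7, 0.9, -1.2]
width: 0.0699
TCP base mm [ -10.18 -328.08  130.41] yaw err deg -0.28 rot [-3.1411e+00 -8.0000e-04  3.0127e+00] F base [-0.8  0.8 -1.2] M [ 0.03 -0.05 -0.07] w 69.9 t 7.45
delta units [-0.0373  0.6504  0.0605]
corners [0.57472191 0.21671474 0.012     ] [ 0.54398858 -0.02920049  0.012     ] [ 0.36717972 -0.00778506  0.012     ] len 0.24782823988874755 0.17810108488102042Traceback (most recent call last):
  File "m.py", line 9, in <module>
    b,*i=fit(im,'top',base_segs,[c[0],c[1],yaw]); print('base',b,i)
         ~~~^^^^^^^^^^^^^^^^^^^^^^^^^^^^^^^^^^^^
  File "h.py", line 40, in fit
    L=least_squares(r,x,loss='soft_l1',f_scale=.3,x_scale=[.01,.01,.05]); x=L.x
    return func(*args, **kwargs)
    vector_fun = VectorFunction(
        fun_wrapped,
    ...<6 lines>...
        workers=workers
    )
    self._update_fun()
    ~~~~~~~~~~~~~~~~^^
    self.f = self.fun_wrapped(xp_copy(self.x))
             ~~~~~~~~~~~~~~~~^^^^^^^^^^^^^^^^^
    return np.atleast_1d(self.fun(x))
                         ~~~~~~~~^^^
    return self.f(x, *self.args, **self.kwargs)
           ~~~~~~^^^^^^^^^^^^^^^^^^^^^^^^^^^^^^
  File "h.py", line 39, in r
    return ((proj(n,A[K]+(B[K]-A[K])*S[:,None])-M)*Nn).sum(1)
                    ~^^^
IndexError: arrays used as indices must be of integer (or boolean) type
```

View pics/t7.png

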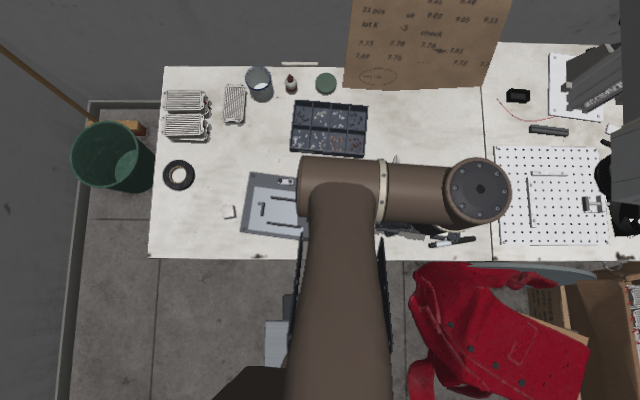

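The forearm hides the plate's right half; its left half, including the round hole near (262,209), is visible. I'll fit that half.

```bash
cat > pl.py <<'E'
from h import *
import sys
im=cv2.imread(sys.argv[1]).astype(float).mean(2); x0=eval(sys.argv[2]); flat=len(sys.argv)>3
def sg(x):
    T=plate_T(x,BASE,flat); return [(T((-.062,.1,.008)),T((-.062,-.06,.008))),(T((-.062,.1,.008)),T((.062,.1,.008))),(T((.062,.1,.008)),T((.062,-.02,.008)))]
p,*i=fit(im,'top',sg,x0,(2.5,2,1.5,1.2)); print('plate',(p*[1000,1000,57.3]).round(2),i)
E
python3 pl.py pics/top0.png "[-.028,.0128,-.028]"; python3 pl.py pics/t7.png "[-.0087,-.0003,0]"
python3 - <<'E'
from h import *
i=cv2.imread('pics/t7.png');cv2.imwrite('pics/t7z.png',cv2.resize(i[150:260,230:345],None,fx=5,fy=5,interpolation=cv2.INTER_CUBIC))
E
```

```text
plate [-28.3   12.9   -1.68] [120, np.float64(0.08604679423221782), [-0.09, -0.02, 0.07]]
plate [-8.4  -0.14 -0.13] [119, np.float64(0.0626541970291501), [-0.05, -0.04, 0.05]]
```

View pics/t7z.png

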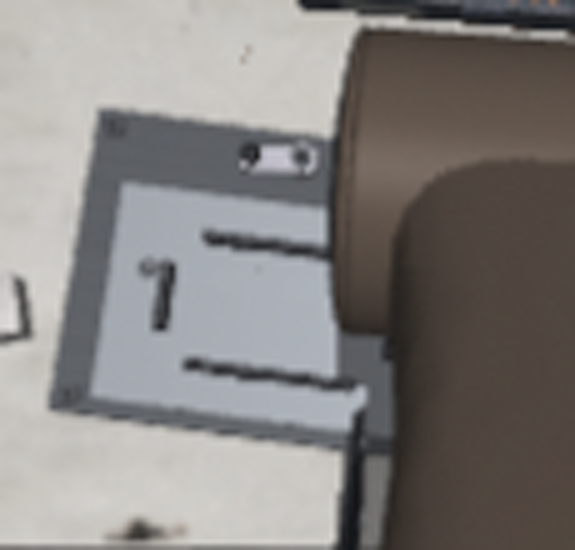

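The left-half fit gives x -8.4, y -0.1 mm and yaw -0.1°. I'll return to the nest and push straight in +x.

```bash
python3 -m inch '[[[0,0.094,0,0,0,0,0.2],[0,0.094,0,0,0,0,0.2],[0,0.094,0,0,0,0,0.2],[0,0.094,0,0,0,0,0.2],[0,0.094,0,0,0,0,0.2],[0,0.094,0,0,0,0,0.2],[0,0.092,0,0,0,0,0.2],[0,0,0.06,0,0,0,0.2],[0,0,0.06,0,0,0,0.2],[0,0,0,0,0,0,0.2],[0,0,0,0,0,0,0.2]]]'; python3 - <<'E'
from h import *
tool_delta([-.006,0,.032])
E
```

```text
t: 8.6
eef_pos: [0.4541, 0.1119, 0.0709]
ee_rot: [-3.14, -0.001, 3.019]
force: [0.5, -0.3, 0.7]
width: 0.0701
TCP base mm [-9.97  4.3  70.91] yaw err deg 0.1 rot [-3.1403e+00 -8.0000e-04  3.0193e+00] F base [ 0.5 -0.3  0.7] M [-0.02 -0.09  0.07] w 70.1 t 8.6
delta units [-0.008  -0.0085  0.0778]
```

```bash
python3 -m inch '[[[-0.008,-0.0085,0.05,0,0,0,0.2],[0,0,0.0278,0,0,0,0.2],[0,0,0,0,0,0,0.2],[-0.02,0,0,0,0,0,0.2],[-0.012,0,0,0,0,0,0.2],[-0.006,0,0,0,0,0,0.2],[-0.005,0,0,0,0,0,0.2],[0,0,0,0,0,0,0.2]]]'; python3 - <<'E'
from h import *
tool_delta([.019,0,.032])
cv2.imwrite('pics/t8.png',grab_frame('top'))
E
python3 pf.py pics/t8.png "[-.003,.000,0]"
```

```text
t: 9.4
eef_pos: [0.4798, 0.1042, 0.0321]
ee_rot: [3.141, 0.001, 3.018]
force: [-0.4, -0.1, 0.0]
width: 0.0705
TCP base mm [16.5  -0.18 32.07] yaw err deg 0.01 rot [3.1411e+00 7.0000e-04 3.0177e+00] F base [-0.4 -0.1  0. ] M [-0.03 -0.01 -0.03] w 70.5 t 9.4
delta units [-0.005   0.0004  0.0001]
plate [ 0.37 -0.8  -0.44] [80, np.float64(0.08458385308674976), [-0.0, -0.03]]
```

```bash
python3 pf.py pics/t8.png "[-.001,.000,0]" flat; python3 - <<'E'
from h import *
i=cv2.imread('pics/t8.png');v=cv2.resize(i[150:260,230:345],None,fx=5,fy=5,interpolation=cv2.INTER_CUBIC)
j=grab_frame('scene'); cv2.imwrite('pics/s8.png',j); w=cv2.resize(j[190:270,230:350],None,fx=6,fy=6,interpolation=cv2.INTER_CUBIC)
cv2.imwrite('pics/t8z.png',v);cv2.imwrite('pics/s8z.png',w)
E
```

```text
plate [-0.36 -0.76 -0.44] [80, np.float64(0.08594674078606175), [-0.01, -0.04]]
```

View pics/t8z.png

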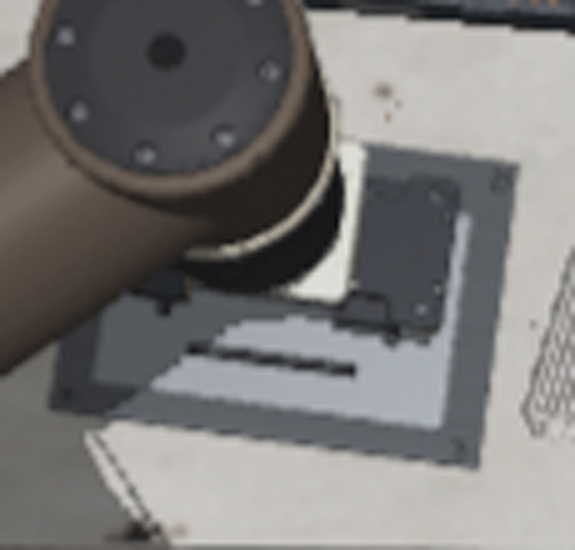

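View pics/s8z.png

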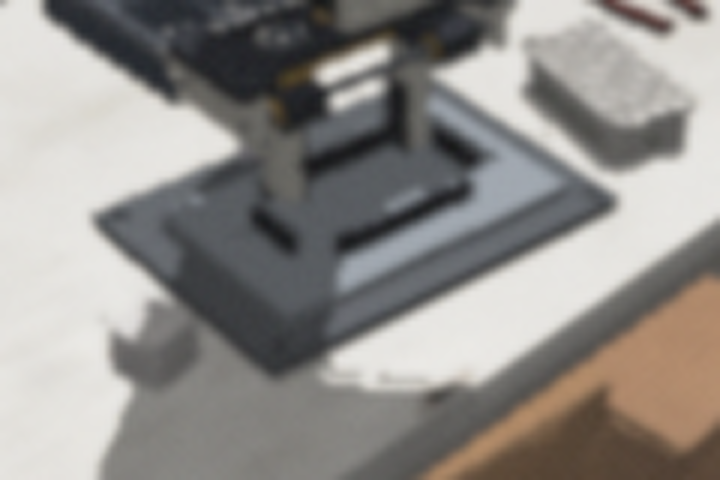

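The front edge now sits near the seated position (x about -0.4, y about -0.8 mm). I'll back off and lift away to the left for a full view.

```bash
python3 -m inch '[[[0.02,0,0,0,0,0,0.2],[0,0,-0.09,0,0,0,0.2],[0,0,-0.09,0,0,0,0.2],[0,0.05,-0.09,0,0,0,0.3],[0,0.09,0,0,0,0,0.5],[0,0.09,0,0,0,0,1],[0,0.09,0,0,0,0,1],[0,0.09,0,0,0,0,1],[0,0.09,0,0,0,0,1],[0,0.09,0,0,0,0,1],[0,0,0,0,0,0,1]]]'; python3 - <<'E'
from h import *
tool_delta([.09,.06,.05])
cv2.imwrite('pics/t9.png',grab_frame('top'));cv2.imwrite('pics/s9.png',grab_frame('scene'))
E
```

```text
t: 10.6
eef_pos: [0.5049, 0.4019, 0.1642]
ee_rot: [-3.141, 0.0, 3.021]
force: [0.3, -1.0, -0.8]
width: 0.0111
TCP base mm [  4.53 298.38 164.23] yaw err deg 0.21 rot [-3.1413  0.      3.0212] F base [ 0.4 -1.  -0.8] M [-0.2   0.02  0.04] w 11.1 t 10.6
delta units [-0.1692 -0.4773  0.2286]
```

View pics/t9.png

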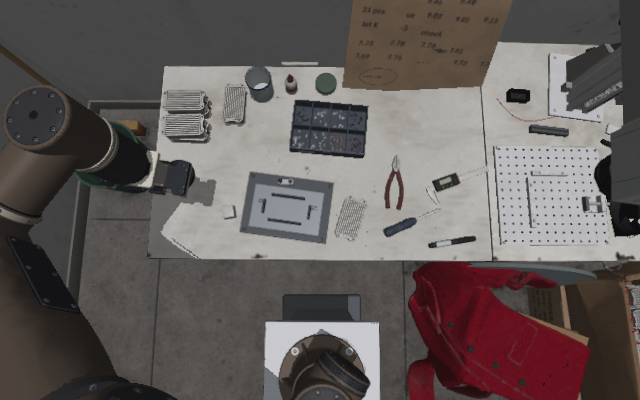

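View pics/s9.png

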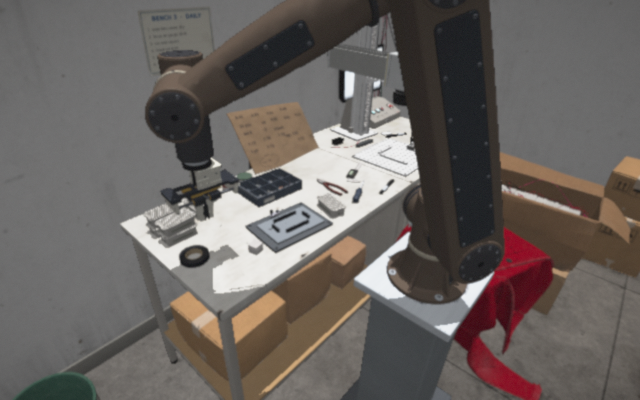

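Now the view is clear. I'll compare flat and tilted models in both cameras.

```bash
cat > ft.py <<'E'
from h import *
import sys
for n,f in(('top',sys.argv[1]),('scene',sys.argv[2])):
    im=cv2.imread(f).astype(float).mean(2)
    b,*i=fit(im,n,base_segs if n=='top' else (lambda x:[base_segs(x)[1]]+[(rz(x[2])@np.array([-.082,-.125,.012])+[x[0],x[1],0],rz(x[2])@np.array([-.082,.125,.012])+[x[0],x[1],0])]),BASE,(2.5,2,1.5)); print(n,'base',b.round(4),i)
    for fl in(1,0):
        p,*i=fit(im,n,lambda x:plate_segs(x,b,fl),[0,0,0],(2.5,2,1.5)); print(n,'flat' if fl else 'tilt',(p*[1000,1000,57.3]).round(2),i)
    # free tilt and height
    def T4(x):
        def T(q):
            q=ry(-x[3])@(np.array(q)-[-.062,0,0])+[-.062,0,0]; q=rz(x[2])@q+[x[0],x[1],.012]; return rz(b[2])@q+[b[0],b[1],0]
        P=[T(q) for q in box(-.062,.062,-.1,.1,.008)]; return [(P[0],P[1]),(P[1],P[2]),(P[2],P[3]),(P[3],P[0])]
    x=np.zeros(4)
    for w in(2,1.5,1.5):
        E=edgepts(im,n,T4(x),w=w);K=np.array([e[0] for e in E]);S=np.array([e[1] for e in E]);M=np.array([e[2] for e in E]);N=np.array([e[3] for e in E])
        def r(x):
            sg=T4(x);A=np.array([a for a,_ in sg]);B=np.array([c for _,c in sg]);return ((proj(n,A[K]+(B[K]-A[K])*S[:,None])-M)*N).sum(1)
        x=least_squares(r,x,loss='soft_l1',f_scale=.3,x_scale=[.01,.01,.05,.05]).x
    print(n,'free tilt',(x*[1000,1000,57.3,57.3]).round(2))
v=cv2.imread(sys.argv[1])[150:260,230:345];cv2.imwrite(sys.argv[3],cv2.resize(v,None,fx=5,fy=5,interpolation=cv2.INTER_CUBIC))
v=cv2.imread(sys.argv[2])[195:255,240:340];cv2.imwrite(sys.argv[4],cv2.resize(v,None,fx=7,fy=7,interpolation=cv2.INTER_CUBIC))
E
python3 ft.py pics/t9.png pics/s9.png pics/t9z.png pics/s9z.png
```

```text
top base [ 0.4634  0.1064 -0.1251] [80, np.float64(0.08364299437330164), [-0.01, 0.01]]
top flat [ 0.45 -0.3  -0.35] [160, np.float64(0.07021788179272412), [0.05, 0.02, 0.05, 0.03]]
top tilt [ 0.36 -0.9  -0.57] [160, np.float64(0.20614287317990115), [-0.25, -0.17, -0.25, -0.19]]
top free tilt [ 0.42 -0.38 -0.39  0.62]
scene base [ 0.4538  0.108  -0.1302] [80, np.float64(0.06377094683000861), [0.01, 0.0]]
scene flat [ 9.74 -2.71 -0.04] [123, np.float64(0.053096324978562995), [-1.19, -0.02, -0.02, -0.02]]
scene tilt [10.97  1.03  0.61] [97, np.float64(0.257522706569573), [0.51, 1.08, 0.05, 0.12]]
scene free tilt [ 8.94 -5.34 -1.15 -2.94]
```

View pics/t9z.png

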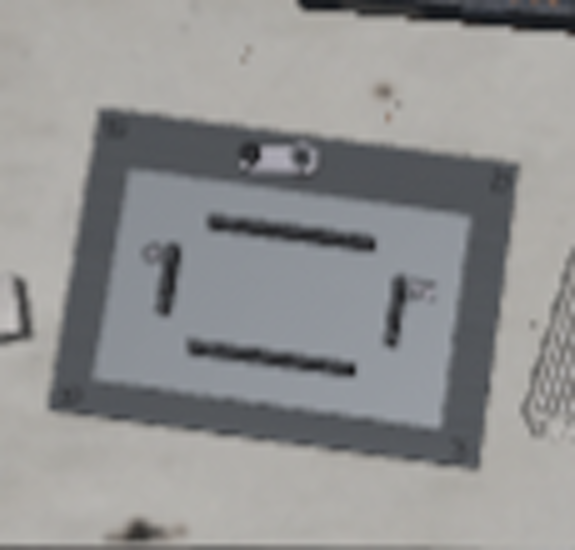

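View pics/s9z.png

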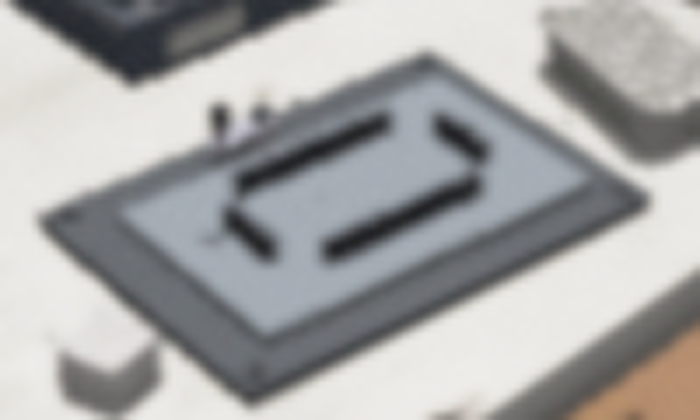

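Both holes now show a light pin inside, at zoom (153,253) and (423,290). The flat model fits (0.07 px against 0.21 px tilted). I'll also check for sideways tilt, in case only one pin dropped in, and measure the clamp.

```bash
python3 - <<'E'
from h import *
def rx(a): return np.array([[1,0,0],[0,np.cos(a),-np.sin(a)],[0,np.sin(a),np.cos(a)]])
for f,x00 in(('pics/t9.png',[0,0,0,0,0]),('pics/t7.png',None),('pics/top0.png',[-.028,.0128,-.028,.066,0])):
    if x00 is None: continue
    im=cv2.imread(f).astype(float).mean(2); b=BASE
    def S5(x):
        def T(q):
            q=ry(-x[3])@rx(x[4])@(np.array(q)-[-.062,0,0])+[-.062,0,0]; q=rz(x[2])@q+[x[0],x[1],.012]; return rz(b[2])@q+[b[0],b[1],0]
        P=[T(q) for q in box(-.062,.062,-.1,.1,.008)]; return [(P[0],P[1]),(P[1],P[2]),(P[2],P[3]),(P[3],P[0])]
    x=np.array(x00,float)
    for w in(2,1.5,1.5):
        E=edgepts(im,'top',S5(x),w=w);K=np.array([e[0] for e in E]);S=np.array([e[1] for e in E]);M=np.array([e[2] for e in E]);N=np.array([e[3] for e in E])
        def r(x):
            sg=S5(x);A=np.array([a for a,_ in sg]);B=np.array([c for _,c in sg]);return ((proj('top',A[K]+(B[K]-A[K])*S[:,None])-M)*N).sum(1)
        L=least_squares(r,x,x_scale=[.01,.01,.05,.05,.05]); x=L.x
    cov=np.linalg.inv(L.jac.T@L.jac)*np.var(L.fun); print(f,(x*[1000,1000,57.3,57.3,57.3]).round(2),'sd',(np.sqrt(np.diag(cov))*57.3).round(2)[2:])
tz=lambda X,Y:(230+(X+.5)/5-.5,150+(Y+.5)/5-.5)
for nm,q,z in(('knob',(250,155),.0455),('screw',(302,157),.0315)):
    w=back('top',tz(*q),z); print(nm,w,(rz(BASE[2]).T@(w-[BASE[0],BASE[1],0])*1000).round(1))
E
```

```text
pics/t9.png [ 0.31 -0.38 -0.46  0.68 -0.15] sd [0.04 0.18 0.19]
pics/top0.png [-28.29  12.58  -1.74   5.93  -0.87] sd [0.05 0.46 0.26]
knob [0.54091162 0.12398178 0.0455    ] [74.7 27.  45.5]
screw [0.5431388  0.09565914 0.0315    ] [80.4 -0.8 31.5]
```

The plate is seated: tilt is about 0.7 ± 0.2° where the start read 5.9°, and roll is -0.15°. The knob is at base (74.7, 27), which puts the clamp at about 0.19 rad. I'll push it along the (-x,-y) diagonal with the broad side of the shut fingers, tips 37 mm above the bench and so above the bars and the screw head. First I turn the tool 45°.

```bash
python3 -m inch '[[[0,0,0,0,0,-0.042,1],[0,0,0,0,0,-0.042,1],[0,0,0,0,0,-0.042,1],[0,0,0,0,0,-0.042,1],[0,0,0,0,0,-0.042,1],[0,0,0,0,0,-0.04,1],[0,0,0,0,0,0,1]]]'; python3 -c "
from h import *
tool_delta([.097,.049,.1])"
```

```text
t: 11.4
eef_pos: [0.5051, 0.3961, 0.1657]
ee_rot: [3.141, -0.0, -2.479]
force: [0.3, 0.5, 0.2]
width: -0.0
TCP base mm [  5.45 292.64 165.74] yaw err deg 45.08 rot [ 3.1415e+00 -1.0000e-04 -2.4788e+00] F base [0.3 0.5 0.2] M [ 0.03  0.01 -0.02] w -0.0 t 11.4
delta units [ 0.2157 -0.4737  0.1315]
```

```bash
python3 -m inch '[[[0.036,-0.079,0,0,0,0,1],[0.036,-0.079,0,0,0,0,1],[0.036,-0.079,0.02,0,0,0,1],[0.036,-0.079,0.03,0,0,0,1],[0.036,-0.079,0.04,0,0,0,1],[0.0357,-0.0787,0.0415,0,0,0,1],[0,0,0,0,0,0,1],[0,0,0,0,0,0,1]]]'; python3 - <<'E'
from h import *
tool_delta([.097,.049,.037])
cv2.imwrite('pics/s10.png',cv2.resize(grab_frame('scene')[180:260,230:350],None,fx=6,fy=6,interpolation=cv2.INTER_CUBIC))
E
```

```text
t: 12.2
eef_pos: [0.5656, 0.1425, 0.0994]
ee_rot: [3.142, -0.001, -2.486]
force: [0.9, 1.0, 0.0]
width: 0.0001
TCP base mm [96.86 48.4  99.45] yaw err deg 44.69 rot [ 3.1415e+00 -1.0000e-03 -2.4856e+00] F base [0.8 1.1 0. ] M [ 0.1 -0.   0. ] w 0.1 t 12.2
delta units [-0.0012  0.0007  0.1249]
```

View pics/s10.png

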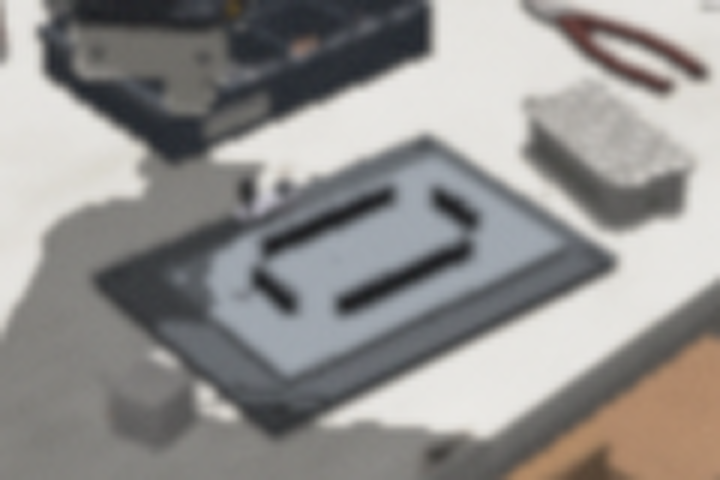

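The fingers are above and behind the knob, which stands at (247,193). The bin is about 50 mm high and the gripper body stays above 100 mm, so it clears.

```bash
python3 -m inch '[[[0,0,0.05,0,0,0,1],[0,0,0.05,0,0,0,1],[0,0,0.025,0,0,0,1],[0,0,0,0,0,0,1],[0,0,0,0,0,0,1]]]'; python3 - <<'E'
from h import *
tool_delta([.0647,.0127,.037])
cv2.imwrite('pics/s11.png',cv2.resize(grab_frame('scene')[180:260,230:350],None,fx=6,fy=6,interpolation=cv2.INTER_CUBIC))
E
```

```text
t: 12.75
eef_pos: [0.5665, 0.1451, 0.038]
ee_rot: [-3.141, 0.001, -2.479]
force: [0.4, -0.3, 0.6]
width: 0.0006
TCP base mm [97.43 51.13 38.  ] yaw err deg 45.07 rot [-3.1412e+00  7.0000e-04 -2.4791e+00] F base [ 0.5 -0.3  0.6] M [-0.   -0.   -0.02] w 0.6 t 12.75
delta units [ 0.1006 -0.0079  0.0019]
```

View pics/s11.png

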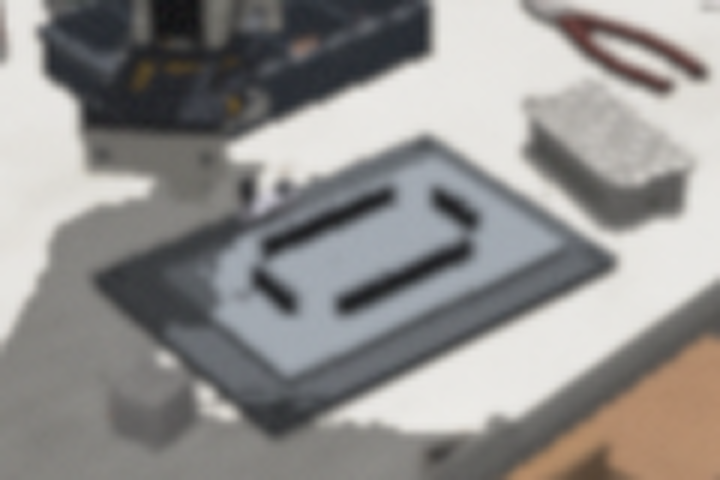

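```bash
python3 -m inch '[[[0.01,-0.002,0.002,0,0,0,1],[0.01,-0.002,0,0,0,0,1],[0.01,-0.002,0,0,0,0,1],[0.01,-0.002,0,0,0,0,1],[0.01,0,0,0,0,0,1],[0.01,0,0,0,0,0,1],[0.01,0,0,0,0,0,1],[0,0,0,0,0,0,1]]]'; python3 - <<'E'
from h import *
tool_delta([.0647,.0127,.037])
cv2.imwrite('pics/s12.png',cv2.resize(grab_frame('scene')[180:260,230:350],None,fx=6,fy=6,interpolation=cv2.INTER_CUBIC))
E
```

```text
t: 13.6
eef_pos: [0.5415, 0.1204, 0.0371]
ee_rot: [-3.141, 0.003, -2.479]
force: [1.8, 2.3, 0.8]
width: -0.0
TCP base mm [75.72 23.56 37.14] yaw err deg 45.05 rot [-3.1414e+00  3.0000e-03 -2.4793e+00] F base [1.5 2.5 0.8] M [ 0.88 -0.31 -0.01] w -0.0 t 13.6
delta units [0.0309 0.0003 0.0002]
```

View pics/s12.png

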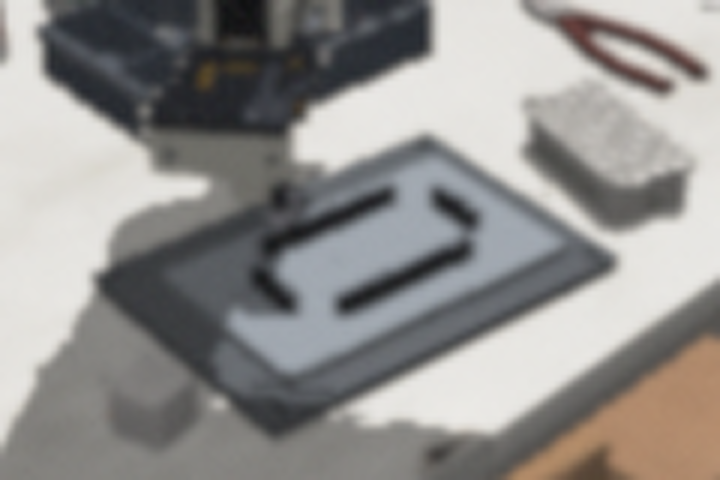

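The knob, at zoom (285,195), is moving with the fingers at about 3 N. I'll continue in small steps.

```bash
python3 -m inch '[[[0.008,0,0,0,0,0,1],[0.008,0,0,0,0,0,1],[0.006,0,0,0,0,0,1],[0,0,0,0,0,0,1]]]'; python3 - <<'E'
from h import *
tool_delta([.0647,.0127,.037])
cv2.imwrite('pics/s13.png',cv2.resize(grab_frame('scene')[180:260,230:350],None,fx=6,fy=6,interpolation=cv2.INTER_CUBIC))
i=grab_frame('top');cv2.imwrite('pics/t13z.png',cv2.resize(i[150:260,230:345],None,fx=5,fy=5,interpolation=cv2.INTER_CUBIC))
E
```

```text
t: 14.05
eef_pos: [0.532, 0.1122, 0.0363]
ee_rot: [-3.141, -0.0, -2.48]
force: [4.2, 0.1, 0.9]
width: 0.0007
TCP base mm [67.32 14.24 36.25] yaw err deg 45.0 rot [-3.1414e+00 -1.0000e-04 -2.4802e+00] F base [4.2 0.6 0.9] M [ 0.19 -1.04 -0.02] w 0.7 t 14.05
delta units [ 0.0059  0.0015 -0.0015]
```

View pics/s13.png

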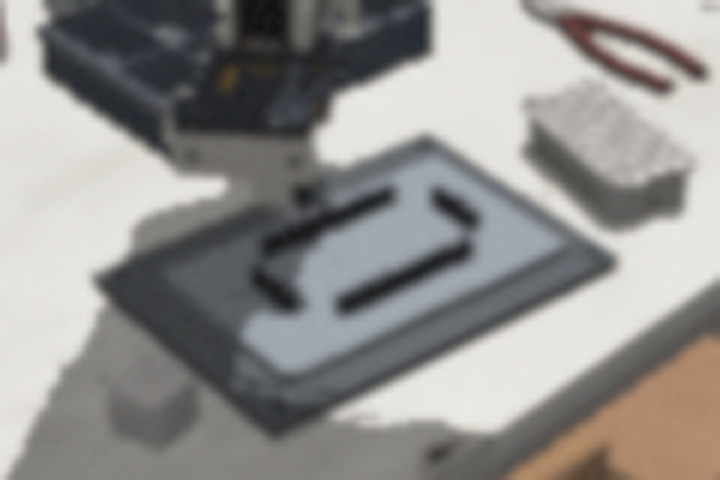

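View pics/t13z.png

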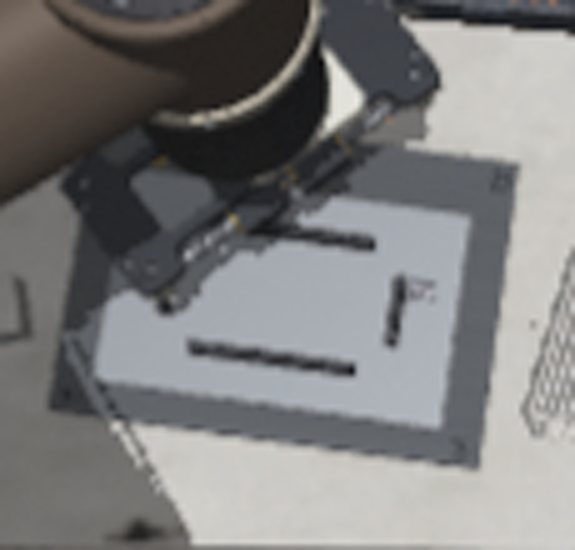

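```bash
python3 - <<'E'
from h import *
for a in(.19,1.0,1.2,1.3,1.4,1.57,1.62):
    k=rz(BASE[2])@[.08-.028*np.sin(a),.028*np.cos(a),0]+[BASE[0],BASE[1],.0375]; u=proj('scene',k)[0]; print(a,((u-[230,180]+.5)*6).round(1))
E
python3 - <<'E'
import cv2
a=cv2.imread('pics/s10.png')[150:240,200:340];b=cv2.imread('pics/s13.png')[150:240,240:380]
import numpy as np
cv2.imwrite('pics/k.png',cv2.resize(np.hstack([a,b]),None,fx=2.8,fy=2.8))
E
```

```text
0.19 [248.7 196.1]
1.0 [284.1 202.1]
1.2 [293.6 201. ]
1.3 [298.1 200. ]
1.4 [302.5 198.9]
1.57 [309.4 196.4]
1.62 [311.3 195.5]
```

View pics/k.png

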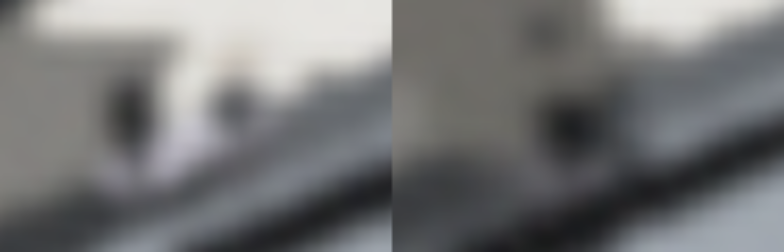

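The knob is at about (304,191) in the zoom. Compared with its start offset from prediction, that means about 1.48 rad. About 2 mm more push is needed.

```bash
python3 -m inch '[[[0.002,0,0,0,0,0,1],[0.002,0,0,0,0,0,1],[0,0,0,0,0,0,1],[0,0,0,0,0,0,1]]]'; python3 - <<'E'
from h import *
tool_delta([.0647,.0127,.037])
E
python3 -m inch '[[[-0.02,0,0,0,0,0,1],[-0.03,0,0,0,0,0,1],[0,0,-0.09,0,0,0,1],[0,0,-0.09,0,0,0,1],[0,0.08,-0.05,0,0,0,1],[-0.04,0.08,0,0,0,0,1],[-0.04,0.08,0,0,0,0,1],[-0.04,0.08,0,0,0,0,1],[-0.04,0.08,0,0,0,0,1],[0,0.08,0,0,0,0,1],[0,0,0,0,0,0,1]]]'; python3 - <<'E'
from h import *
tool_delta([.097,.049,.037])
cv2.imwrite('pics/t14.png',grab_frame('top'));cv2.imwrite('pics/s14.png',grab_frame('scene'))
E
python3 ft.py pics/t14.png pics/s14.png pics/t14z.png pics/s14z.png
```

```text
t: 14.55
eef_pos: [0.5303, 0.1115, 0.036]
ee_rot: [3.141, -0.001, -2.48]
force: [2.6, 0.5, -0.3]
width: 0.0003
TCP base mm [65.71 13.33 36.02] yaw err deg 45.02 rot [ 3.1414e+00 -6.0000e-04 -2.4799e+00] F base [ 2.5  0.8 -0.3] M [ 0.3  -0.78  0.  ] w 0.3 t 14.55
delta units [ 0.0023  0.0005 -0.002 ]
t: 15.65
eef_pos: [0.4636, 0.3687, 0.1504]
ee_rot: [-3.142, -0.002, -2.476]
force: [0.7, -0.3, 0.2]
width: 0.0003
TCP base mm [-32.33 260.33 150.37] yaw err deg 45.23 rot [-3.1416e+00 -2.0000e-03 -2.4762e+00] F base [ 0.7 -0.2  0.2] M [-0.1   0.03 -0.02] w 0.3 t 15.65
delta units [ 0.1175 -0.4813  0.227 ]
top base [ 0.4634  0.1064 -0.125 ] [80, np.float64(0.09719764114216863), [-0.0, 0.01]]
top flat [ 0.43 -0.33 -0.37] [156, np.float64(0.0647350461873426), [0.05, 0.01, 0.05, 0.02]]
top tilt [ 0.38 -0.94 -0.58] [156, np.float64(0.2017070166041442), [-0.26, -0.16, -0.23, -0.18]]
top free tilt [ 0.41 -0.41 -0.39  0.62]
scene base [ 0.4539  0.108  -0.1304] [80, np.float64(0.06663774715616669), [0.02, -0.0]]
scene flat [ 9.64 -2.81 -0.05] [124, np.float64(0.05058988353400373), [-1.2, -0.01, -0.03, -0.01]]
scene tilt [10.83  0.96  0.64] [92, np.float64(0.25989732935136245), [0.85, 1.13, 0.02, 0.21]]
scene free tilt [ 8.92 -5.39 -1.07 -2.86]
```

View pics/t14z.png

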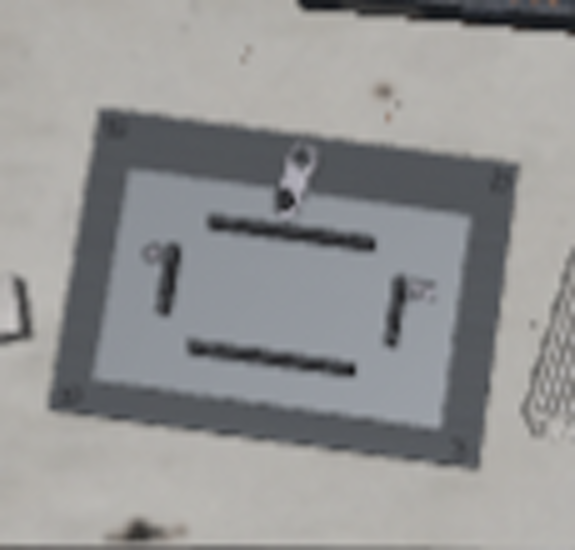

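View pics/s14z.png

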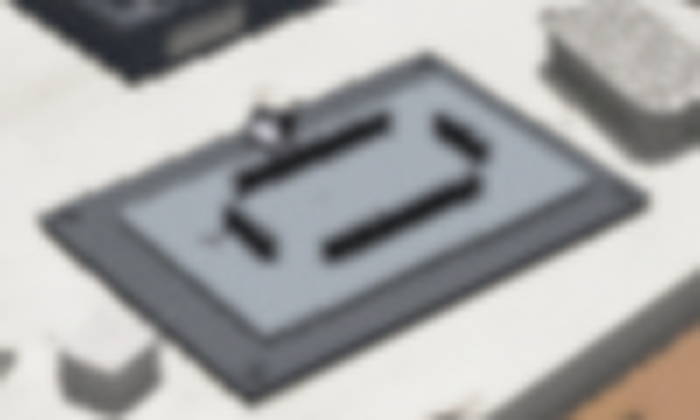

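View pics/t14.png

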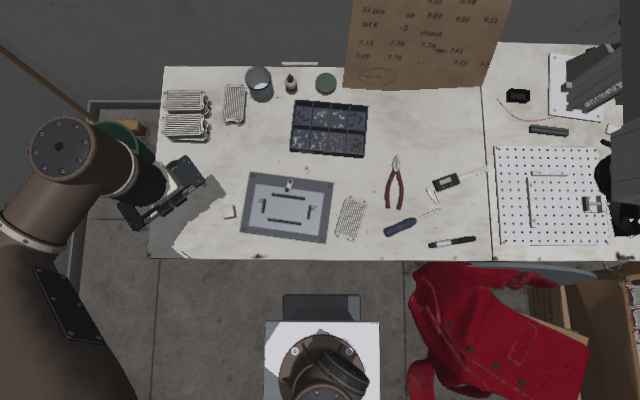

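The arm now points in over the plate's far edge: knob at zoom (285,200), screw head at (302,157). I'll measure the angle properly.

```bash
python3 - <<'E'
from h import *
from scipy.optimize import minimize
i=cv2.imread('pics/t14.png').astype(float); g=i.mean(2)
# knob: dark centroid ; predicted positions
for nm,q,z in(('knob',(285.5,199),.0455),('screw',(302,157),.0315)):
    u=np.array([230+(q[0]+.5)/5-.5,150+(q[1]+.5)/5-.5])
    yy,xx=np.mgrid[int(u[1])-3:int(u[1])+5,int(u[0])-3:int(u[0])+5]; w=np.clip(95-g[yy,xx],0,None)*(np.hypot(yy-u[1],xx-u[0])<2.8)
    c=np.array([(w*xx).sum(),(w*yy).sum()])/w.sum(); print(u,c)
    for p in(u,c):
        X=back('top',p,z); print(nm,(rz(-.0+BASE[2]).T@(X-[BASE[0],BASE[1],0])*1000).round(1))
for a in(1.3,1.4,1.5,1.57,1.62):
    k=rz(BASE[2])@[.08-.028*np.sin(a),.028*np.cos(a),0]+[BASE[0],BASE[1],.0455]; print(a,proj('top',k)[0].round(2),((proj('top',k)[0]-[230,150]+.5)*5-.5).round(1))
v=cv2.resize(cv2.imread('pics/t14.png')[172:202,270:310],None,fx=15,fy=15,interpolation=cv2.INTER_CUBIC)
o=np.array([270,172])
for a,col in((1.4,(255,0,0)),(1.57,(0,0,255))):
  for h,z in((.007,.0265),(-.007,.0265)):
    P=[rz(BASE[2])@(np.array([.08,0,0])+rz(a)@np.array([h,s,0]))+[BASE[0],BASE[1],z] for s in(0,.036)]
    draw(v,'top',[(P[0],P[1])],15,o) if col[2] else None
cv2.imwrite('pics/cl.png',v)
E
```

```text
[286.7 189.4] [286.5787598  189.54312188]
knob [52.2  3.3 45.5]
knob [51.7  3.5 45.5]
[290. 181.] [289.7974026  180.82337662]
screw [80.4 -0.8 31.5]
screw [80.8 -0.2 31.5]
1.3 [285.27 188.91] [278.3 196.6]
1.4 [286.19 189.25] [283.  198.2]
1.5 [287.15 189.49] [287.7 199.5]
1.57 [287.83 189.61] [291.1 200. ]
1.62 [288.32 189.66] [293.6 200.3]
```

View pics/cl.png

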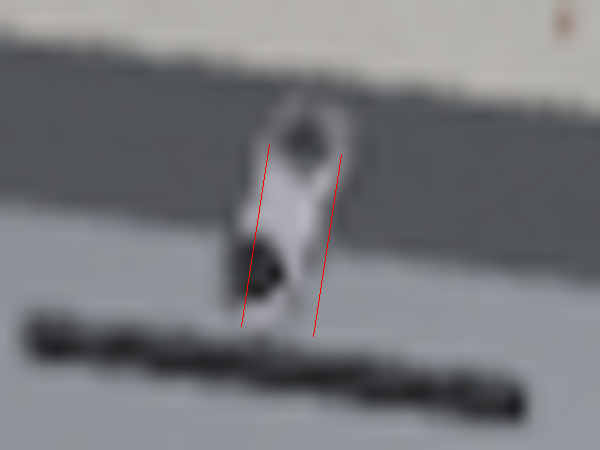

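The knob reads about 1.45 rad, roughly 0.12 short of straight in. I'll go back and push about 2.7 mm further.

```bash
python3 -m inch '[[[0.04,-0.08,0,0,0,0,1],[0.04,-0.08,0,0,0,0,1],[0.04,-0.08,0,0,0,0,1],[0.04,-0.08,0,0,0,0,1],[0,-0.08,0,0,0,0,1],[0,-0.08,0.05,0,0,0,1],[0,0,0.05,0,0,0,1],[0,0,0,0,0,0,1],[0,0,0,0,0,0,1]]]'; python3 -c "
from h import *
tool_delta([.084,.0315,.037])"
```

```text
t: 16.65
eef_pos: [0.5502, 0.1259, 0.1013]
ee_rot: [-3.142, -0.002, -2.481]
force: [0.1, 0.8, 0.8]
width: 0.0004
TCP base mm [ 83.61  30.1  101.26] yaw err deg 44.96 rot [-3.1415e+00 -1.8000e-03 -2.4809e+00] F base [0.  0.8 0.8] M [ 0.1  -0.02 -0.03] w 0.4 t 16.65
delta units [-0.0028  0.0014  0.1285]
```

```bash
python3 -m inch '[[[-0.0028,0.0014,0.06,0,0,0,1],[0,0,0.05,0,0,0,1],[0,0,0.0185,0,0,0,1],[0,0,0,0,0,0,1],[0.02,0,0,0,0,0,1],[0.015,0,0,0,0,0,1],[0,0,0,0,0,0,1]]]'; python3 -c "
from h import *
tool_delta([.0639,.01145,.037])"
```

```text
t: 17.35
eef_pos: [0.5365, 0.1171, 0.0381]
ee_rot: [3.142, 0.001, -2.48]
force: [0.1, 0.4, 0.4]
width: 0.0005
TCP base mm [71.12 19.66 38.09] yaw err deg 45.01 rot [ 3.1415e+00  1.1000e-03 -2.4801e+00] F base [0.1 0.4 0.4] M [-0.01  0.06 -0.01] w 0.5 t 17.35
delta units [ 0.0218 -0.0014  0.0022]
```

```bash
python3 -m inch '[[[0.01,-0.001,0.002,0,0,0,1],[0.006,0,0,0,0,0,1],[0.003,0,0,0,0,0,1],[0.003,0,0,0,0,0,1],[0,0,0,0,0,0,1],[0,0,0,0,0,0,1]]]'; python3 -c "
from h import *
tool_delta([.0639,.01145,.037])"
```

```text
t: 17.95
eef_pos: [0.5294, 0.1108, 0.0361]
ee_rot: [-3.141, 0.001, -2.48]
force: [1.9, 1.2, -0.0]
width: 0.0007
TCP base mm [64.9  12.5  36.13] yaw err deg 45.03 rot [-3.1414e+00  9.0000e-04 -2.4796e+00] F base [ 1.7  1.4 -0. ] M [ 0.44 -0.76 -0.03] w 0.7 t 17.95
delta units [ 0.0029 -0.0001 -0.0017]
```

```bash
python3 -m inch '[[[0.0015,0,0,0,0,0,1],[0.0015,0,0,0,0,0,1],[0,0,0,0,0,0,1],[0,0,0,0,0,0,1]]]'; python3 -c "
from h import *
tool_delta([.0639,.01145,.037])"
```

```text
t: 18.35
eef_pos: [0.5279, 0.1096, 0.036]
ee_rot: [-3.141, 0.0, -2.48]
force: [3.3, 0.5, 0.3]
width: 0.0004
TCP base mm [63.48 11.17 35.99] yaw err deg 45.03 rot [-3.1415e+00  3.0000e-04 -2.4797e+00] F base [3.2 0.9 0.3] M [ 0.34 -1.14  0.01] w 0.4 t 18.35
delta units [-0.001  -0.0002 -0.002 ]
```

Target reached with no force rise, so the arm is not at the stop. I'll retract and look.

```bash
python3 -m inch '[[[-0.02,0,0,0,0,0,1],[-0.03,0,0,0,0,0,1],[0,0,-0.09,0,0,0,1],[0,0,-0.09,0,0,0,1],[0,0.08,-0.05,0,0,0,1],[-0.04,0.08,0,0,0,0,1],[-0.04,0.08,0,0,0,0,1],[-0.04,0.08,0,0,0,0,1],[-0.04,0.08,0,0,0,0,1],[0,0.08,0,0,0,0,1],[0,0,0,0,0,0,1]]]'; python3 - <<'E'
from h import *
i=grab_frame('top');cv2.imwrite('pics/t15.png',i);cv2.imwrite('pics/s15.png',grab_frame('scene'))
g=i.astype(float).mean(2)
for z,u in((.0455,np.array([287.5,189.5])),(.0315,np.array([290.,181.]))):
    yy,xx=np.mgrid[int(u[1])-3:int(u[1])+5,int(u[0])-3:int(u[0])+5]
    for _ in range(4):
        w=np.clip(95-g[yy,xx],0,None)*(np.hypot(yy-u[1],xx-u[0])<2.8); u=np.array([(w*xx).sum(),(w*yy).sum()])/w.sum()
    X=back('top',u,z);X=(rz(BASE[2]).T@(X-[BASE[0],BASE[1],0])*1000); print(u,X.round(1),np.arctan2(80-X[0],X[1]))
v=cv2.resize(i[172:202,270:310],None,fx=15,fy=15,interpolation=cv2.INTER_CUBIC);o=np.array([270,172])
for h in(.007,-.007):
    P=[rz(BASE[2])@(np.array([.08,0,0])+rz(1.57)@np.array([h,s,0]))+[BASE[0],BASE[1],.0265] for s in(0,.036)]
    draw(v,'top',[(P[0],P[1])],15,o)
cv2.imwrite('pics/cl2.png',v)
E
python3 ft.py pics/t15.png pics/s15.png pics/t15z.png pics/s15z.png | head -4
```

```text
t: 19.45
eef_pos: [0.4606, 0.3666, 0.1501]
ee_rot: [-3.142, -0.002, -2.476]
force: [0.4, 0.0, 0.1]
width: 0.0007
[287.59375    189.88210227] [51.1  0.6 45.5] 1.5512962318177919
[289.82038835 180.90776699] [80.6 -0.3 31.5] -1.9981619823996364
top base [ 0.4634  0.1064 -0.125 ] [80, np.float64(0.08876982793158844), [-0.02, 0.02]]
top flat [ 0.45 -0.32 -0.36] [157, np.float64(0.06612625607475332), [0.05, 0.02, 0.05, 0.02]]
top tilt [ 0.41 -0.92 -0.57] [157, np.float64(0.2026272386279556), [-0.25, -0.17, -0.22, -0.18]]
top free tilt [ 0.43 -0.39 -0.38  0.58]
```

View pics/cl2.png

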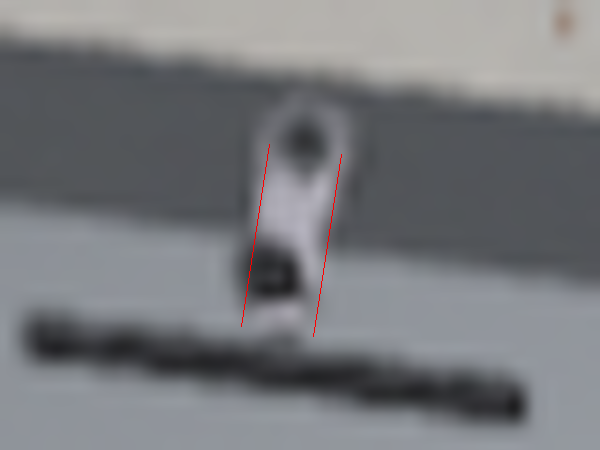

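View pics/t15.png

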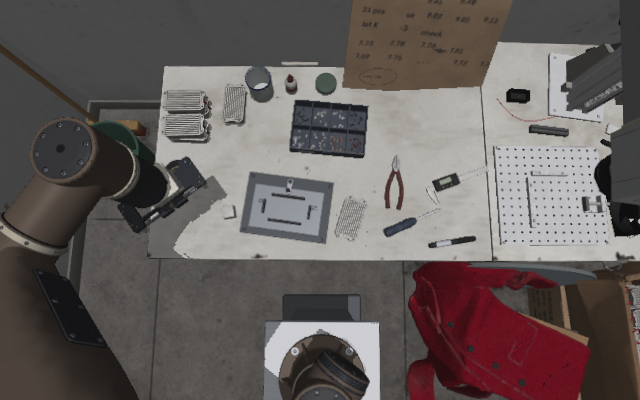

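The clamp is at about 1.55 rad and centred over the plate's far edge. The plate is still flat and the bystanders are unmoved in the picture. I'm handing the job in.

```bash
python3 -c "
from station import *
print(job_done())"
```

```text
the job is handed in; nothing more can be done
None
```

The plate is seated on both pins and the clamp arm points in over its far edge. I handed the job in at about 19.5 s of the 61 s allowed.

**What I did:** I put the open fingertips inside the nest and pushed the plate sideways at the right bar. Then I pushed it forward at the far bar with both fingers, which squared it and let it drop onto the pins. With the fingers shut I pushed the clamp knob round. The first clamp push left the arm about 0.12 rad short, so I went back and pushed it a few millimetres further.

**Last checks, from the top camera:**
- **Plate:** it fits a flat, seated plate (0.07 px error, against 0.20 px for one still on the pins). It is within 0.5 mm and 0.4° of the seat, and a pin shows in each hole.
- **Clamp:** the knob reads about 1.55 rad, short of the stop. The reading is good to roughly 0.05 rad.
- **Bystanders:** none look moved in the picture. I did not measure them.
- **Forces:** every reading I took while pushing was under about 5 N.

**What disagreed:**
- **Tilt:** a fit that left the plate's tilt free gave 0.6° instead of 0. The same kind of fit read 5.9° at the start, where the geometry gives about 3.8°, so I took it as measurement bias.
- **Scene camera:** its fit put the base about 10 mm off the top camera's, and its free-tilt fit gave -2.9°. I think it locked onto the slab's lower front edge, so I did not use it to measure the plate; I used it only to look and to time the clamp push.

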